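Clamp a brittle graphite electrode in the checking fixture

TASK

Pick up the graphite electrode with the two fins and stand it in the nest of the checking fixture, fins up, with its taller fin next to the fixed stop; then slide the clamp carriage up until its sprung nose holds the block home against the stop, pressed in about half way and never bottomed. Graphite is brittle: hold it by its base block with a light squeeze (under 50 N a finger), keep the fingers off the fins, set it down gently without dropping or bumping it, and leave the other things where they are.

Things in the scene. Friction and masses are not known exactly. Their poses are not given: they have to be found in the camera images.
- electrode: the graphite electrode to load: a dark grey block 80 (x) by 50 (y) by 34 mm (z) with two upright fins on top; about 0.25 kg. Origin: centre of the block's underside; x along the 80 mm, towards the taller fin; z up
- fins: its two fins, fixed to the block, each 8 mm thick (x) and 30 mm wide (y), standing across the block at x = +26 mm (36 mm tall) and x = -26 mm (18 mm tall). Origin: centre of the block's top face, 34 mm above its underside; axes as the block's
- tall_fin (a point): top centre of the taller fin, 70 mm above the block's underside and 26 mm from its centre along +x
- fixture: the checking fixture, fixed to the bench: a steel plate 270 (x) by 110 (y) by 16 mm with the nest at its +x end and the sliding clamp at its -x end. Origin: centre of the underside; +x points from the clamp to the fixed stop. The fixed stop is a block 20 mm thick, 70 mm wide and 30 mm high on the plate at the +x end, its face at x = +115 mm
- nest (a point): where the block's origin belongs when home (touching the stop): on the plate's top, 75 mm from the fixture's origin along +x, axes as the fixture's. Four dowels, 10 mm thick, 16 mm high, stand at x = +-34, y = +-34 mm about it: 4 mm free on each side of the block, 58 mm for a finger between the dowels of a row. The clamp end is open: the block may be set down up to 10 mm short of the stop
- tab (a point): grip point of the carriage's upright tab, a steel plate 16 mm thick (fixture x), 44 mm wide (fixture y), its top 16 mm above this point; the carriage block, 62 mm wide, lies 30 mm below this point
- nose (a point): centre of the front face of the sprung nose, a rubber-faced disc of 26 mm diameter that points to fixture +x, 18 mm above the plate. With the nose not pressed in it is 67 mm ahead of the tab's centre along fixture x
- carriage (a joint): slide of the clamp carriage towards the stop, 0 to 0.062 m; friction of about 12 N keeps it where it is left. The unpressed nose meets a block that is home at 0.045
- plunger (a joint): how far the nose is pressed back into the carriage, 0 (free) to 0.014 m (bottomed); about 0.8 N per mm
- domed: bystander: another graphite electrode, same base block 80 by 50 by 34 mm but with one round dome (42 mm across) on top. Origin: centre of its underside
- copper_electrode: bystander: a copper electrode, base 60 by 60 by 28 mm, 52 mm high in all. Origin: centre of its underside
Things that resemble listed ones, but are neither listed nor needed, are in the scene too. Leave any purple, red or turquoise look-alike of the electrode alone.

How it is judged:
On the way:
1. the finned electrode stands in the nest, taller fin towards the stop, let go, the nose not yet pressing (x of electrode in the frame of nest between -0.02 and 0.003 m and y of electrode in the frame of nest between -0.008 and 0.008 m and z of electrode in the frame of nest below 0.003 m and angle between electrode's own z axis and vertical below 0.06 rad and x of tall_fin in the frame of nest above 0 m and contact force between the fingers and electrode below 0.5 N and value of joint plunger below 0.002 m), for 0.2 s.
At the end, for the whole second after the job is handed in: the finned electrode stands in the nest upright (within 0.06 rad), fins up, its taller fin on the stop's side, touching the stop (within 2.5 mm) and between the dowels (within 8 mm of the nest's middle line), at rest, and the clamp's nose is pressed in by 3 to 11 mm of its 14 mm (x of electrode in the frame of nest between -0.0025 and 0.003 m and y of electrode in the frame of nest between -0.008 and 0.008 m and z of electrode in the frame of nest between -0.003 and 0.003 m and angle between electrode's own z axis and vertical below 0.06 rad and x of tall_fin in the frame of nest above 0 m and value of joint plunger between 0.003 and 0.011 m and linear speed of electrode below 0.01 m/s).
It fails at once if the electrode is squeezed too hard by the fingers (50 N each, both together 100 N) (contact force between the fingers and electrode above 100 N).
It fails at once if the fingers touch the fins (contact force between the fingers and fins above 2 N).
It fails at once if the electrode is pressed or bumped hard against the fixture, or dropped from more than about 8 mm (contact force between electrode and fixture above 50 N or (contact force between the fingers and electrode below 0.1 N and linear speed of electrode above 0.4 m/s)).
It fails at once if the nose is bottomed (value of joint plunger above 0.0133 m).
It fails at once if one of the other electrodes is disturbed (distance of any of domed, copper_electrode from where it was at the start of the episode above 0.012 m).
It also fails if it takes over 54 s, if anything falls off the work surface, if the arm or the gripper's body presses on something with over 40 N, if the wrist force passes 120 N, or if a joint passes its speed limit or range.

ROBOT

A 6-joint arm with a two-finger parallel gripper is mounted at the origin on the work surface. World frame = base frame: x ahead of the robot, y to its left, z up, the work surface at z = 0. Lengths are in m, angles in rad, forces in N, time in s.
With the tool pointing down it reaches from about 0.25 to 0.775 m from the base axis. Payload 4 kg.
Tool frame: the origin (TCP) lies at the centre of the arm's flange, where the gripper is bolted on; the fingertips stand 199 mm ahead of it and the grasp point (between the pads) lies 180 mm ahead of it; z points along the fingers, y is the line along which they close (so a half turn about z gives the same grasp; the last joint's range is limited). The gripper opens to 94 mm and grips with 3 to 60 N. Pads are 16 mm wide; open, the fingers measure 119 mm over their backs; the gripper's body (75 mm by 177 mm) begins 78 mm behind the grasp point.
Start: joints at [1.054, 0.087, 1.371, -0, 1.684, -0.103], TCP at [0.221, 0.504, 0.405] pointing down, gripper open.
Joint ranges: [-3.1, 3.1], [-0.76, 2.03], [0.27, 2.55], [-1.08, 4.22], [0.17, 2.65], [-2.57, 2.57]. Speed limits (rad/s): [2.79, 2.79, 3.14, 3.14, 3.14, 3.14].

INTERFACE

Orientations are given as [roll, pitch, yaw] about the fixed x, y, z axes, in that order (R = Rz(yaw) Ry(pitch) Rx(roll)).
In Python, from bench import robot, eyes, models gives the robot as it stands.
- The arm moves only by the tool step_arm, never from a script. Its argument "commands" is a list that holds one entry, the list of rows, each a list of 7 numbers: the shift along the tool's x, y, z in mm, then the turn, a rotation vector about the tool's x, y, z in rad, then the finger opening in mm, from 0 to 94. In form: [[[tx, ty, tz, wx, wy, wz, gripper], ...]]. A call has 1 to 20 rows; each row shifts and turns the commanded pose from where the row before left it, along the tool's axes as they then stand; what a row does not reach is not made up. A row lasts 1/8 s, in which the tool goes at most 62.5 mm and 10.7 degrees, less where a joint would pass 70% of its speed; a pose out of reach is approached as far as the arm can. A call is refused whole if a number of a shift passes 62.5 or a number of a turn 0.188, either way. A call with a gripper value outside its range is refused whole. The fingers move at their own pace and stop on an object; the grip force is fixed at half the most. Time passes only in rows, so rows that do not move let the fingers close. It gives the time, the measured TCP pose, the force, the opening and the grip force at its end, in the units of the state.
- robot.get_obs(): the state, without advancing time (a new reading comes with each control period).
- eyes.snapshot(name): name is "side" or "top" or "wrist"; returns a dict with "color" (480x640x3 uint8, red, green, blue), "camera_matrix" (3x3 intrinsics, pixels), "eye" and "rotation" of the camera in the world; the wrist camera has in their place "tool_from_camera" (4x4, takes a point from camera to tool coordinates, whose origin is the TCP and whose axes are the flange's). Camera axes: x right, y up, looking along -z (the intrinsics and any distortion apply to the point x, -y, -z); pixel columns grow to the right and rows downward; lengths in m; the calibration is good to about 2 mm. A picture is of the moment at which its call begins: read the wrist's pose just before it. There is no depth.
- robot.close_job(): hands the job in; it is judged then, once.
Trained networks look in a picture, given as the dict that the camera call returned (one of the last four; its "shot" number tells which), for a name from the list of things; names that differ only in an ending like _2 or _b are one class to them, and where a whole thing is asked for, a point or a joint stands for the part that bears it (a point fixed in the world has none). Each returns a list of dicts, best first, with "confidence" (0 to 1); they miss things now and then, are a little off and sometimes report something else, mostly with a low value. They report only what shows in the picture. A call takes as long as a camera call. They do not tell look-alikes from the thing itself.
- models.masks_of(picture, query): "mask" (480x640 bool, what is visible of it) and "xy" ([column, row] in pixels, amid what is visible of it).
- models.tip_of(picture, query): "xy" ([column, row] in pixels: a listed point, or the origin of a listed thing).
The state is a dict: "time": time; "joint_positions": joint angles; "qvel": joint speeds; "joint_torque": joint torques, N m; "tool_pos": TCP position; "ee_rot": TCP orientation; "wrist_force": force on the tool from outside, world axes, zero at the start; "wrist_torque": the same for the moment, N m; "width": finger opening in m; "finger_force": force on a finger pad.
Only numpy, scipy, OpenCV 4.12 (cv2) and the standard library are available. Lean on these libraries where they do the work, as an engineer would, in place of code of your own. Each camera call takes 0.05 s, during which the arm holds its last target. There are 200 camera calls.

## Working session

There is one attempt and no reset: what is moved stays moved. The work goes in short steps, Python scripts to look and compute and a tool call to move; the robot and the scene stay as the last step left them, time stands still between calls to the robot, and variables do not carry over. Pictures are saved under pics/ and viewed, at most 10 in all, crops included, and the job is handed in when it is done.

Besides the shell and the picture viewer there is one more tool, called after ">>>" in YAML: its name, and indented under it one key for each argument. step_arm: Moves the arm, as the interface text tells. Its arguments: {"type":"object","properties":{"commands":{"type":"array"}},"required":["commands"]}

```bash
mkdir -p pics; cat > h.py <<'E'
import numpy as np, cv2
from scipy.spatial.transform import Rotation as R
from bench import robot, eyes, models
def snap(n):
    o=robot.get_obs(); p=eyes.snapshot(n)
    if n=="wrist":
        T=np.eye(4);T[:3,:3]=R.from_euler('xyz',o["ee_rot"]).as_matrix();T[:3,3]=o["tool_pos"]
        C=T@np.array(p["tool_from_camera"]);p["E"],p["Rm"]=C[:3,3],C[:3,:3]
    else: p["E"],p["Rm"]=np.array(p["eye"]),np.array(p["rotation"])
    return p
def ray(p,xy):
    K=np.array(p["camera_matrix"]);d=np.linalg.solve(K,[xy[0],xy[1],1.]);return p["Rm"]@(d*[1,-1,-1])
def atz(p,xy,z):
    d=ray(p,xy);return p["E"]+d*(z-p["E"][2])/d[2]
def proj(p,X):
    c=p["Rm"].T@(np.array(X)-p["E"]);q=np.array(p["camera_matrix"])@(c*[1,-1,-1]);return q[:2]/q[2]
def save(p,n): cv2.imwrite(f"pics/{n}.png",p["color"][:,:,::-1])
E
python3 - <<'E'
from h import *
np.set_printoptions(precision=4,suppress=True)
print(robot.get_obs())
Z=dict(electrode=0,tall_fin=.07,fixture=0,nest=.016,tab=None,nose=.034,domed=0,copper_electrode=0,fins=.034)
for c in ("top","side"):
    p=snap(c);save(p,c+"0");print(c,p["E"],[k for k in p if k not in("color",)])
    for q,z in Z.items():
        for r in models.tip_of(p,q)[:4]:
            print(q,np.round(r["confidence"],2),np.round(r["xy"]),atz(p,r["xy"],z if z is not None else .06))
E
```

```text
{'time': 0.0, 'joint_positions': array([ 1.0539,  0.088 ,  1.3723, -0.    ,  1.6836, -0.1031]), 'qvel': array([-0.001 ,  0.0007,  0.    ,  0.0005, -0.0006,  0.0021]), 'joint_torque': array([ -0.0012, -34.0188, -30.2423,   0.0717,   0.033 ,  -0.0002]), 'tool_pos': array([0.2211, 0.5035, 0.4035]), 'ee_rot': array([-3.1394, -0.0002,  2.7278]), 'wrist_force': array([ 0.4772, -0.3859, -0.4539]), 'wrist_torque': array([-0.0532, -0.0024,  0.0101]), 'finger_force': 0.0, 'width': 0.09385415761755332}
top [ 0.289  -0.0641  1.0403] ['camera_matrix', 'eye', 'rotation', 'shot', 'E', 'Rm']Traceback (most recent call last):
  File "<stdin>", line 9, in <module>
  File "h.py", line 14, in atz
    d=ray(p,xy);return p["E"]+d*(z-p["E"][2])/d[2]
                                              ~^^^
IndexError: invalid index to scalar variable.
```

```bash
python3 - <<'E'
from h import *
p=snap("top");print(p["rotation"])
p=snap("side");print(p["rotation"],p["E"],p["camera_matrix"])
E
```

```text
[ 0.21389991 -0.0032619  -1.55791755]
[ 0.87239093  0.0112973  -3.07250332] [0.43765179 0.73986305 0.78314894] [[557.43314884   0.         320.55650662]
 [  0.         557.43314884 230.16061689]
 [  0.           0.           1.        ]]
```

View pics/top0.png

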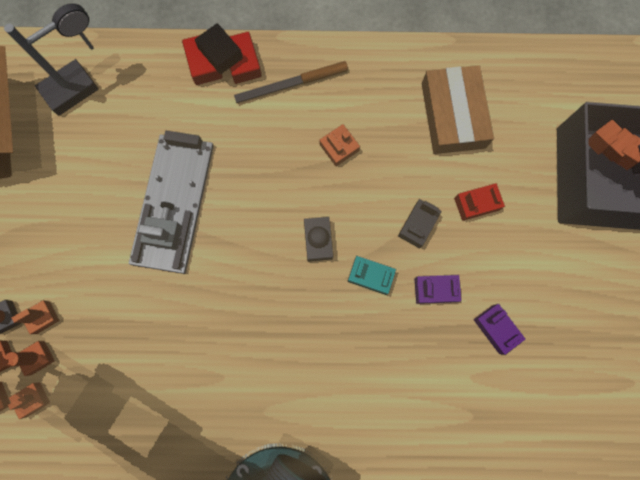

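The top view shows the fixture at left (172,200) with its stop at the top (182,140). The domed electrode is at (318,240), the copper one at (340,145). Finned candidates are grey (420,223), red (480,202), turquoise (372,275), purple (438,290) and purple (500,330). Only the grey one is graphite-coloured, so that is the one to pick up; I'll confirm it in a crop.

```bash
sed -i 's/p\["E"\],p\["Rm"\]=np.array(p\["eye"\]),np.array(p\["rotation"\])/p["E"],p["Rm"]=np.array(p["eye"]),R.from_euler("xyz",p["rotation"]).as_matrix()/' h.py
python3 - <<'E'
from h import *
np.set_printoptions(precision=4,suppress=True)
Z=dict(electrode=0,tall_fin=.07,fixture=0,nest=.016,tab=.06,nose=.034,domed=0,copper_electrode=0,fins=.034)
for c in ("top","side"):
    p=snap(c);save(p,c+"1");print(c)
    for q,z in Z.items():
        for r in models.tip_of(p,q)[:5]:
            print(q,np.round(r["confidence"],2),np.round(r["xy"],1),atz(p,r["xy"],z))
    if c=="top": a=cv2.resize(p["color"][170:280,340:480],(700,550),interpolation=cv2.INTER_CUBIC); cv2.imwrite("pics/crop1.png",a[:,:,::-1])
E
```

```text
top
electrode 0.96 [371.7 276.5] [ 0.4175 -0.1703  0.    ]
electrode 0.79 [478.  204.8] [ 0.5648 -0.385   0.    ]
electrode 0.72 [434.2 289.6] [ 0.3936 -0.2914  0.    ]
electrode 0.64 [416.5 224.4] [ 0.5227 -0.2604  0.    ]
electrode 0.64 [495.2 329. ] [ 0.3199 -0.4055  0.    ]
tall_fin 0.75 [358.5 267.4] [ 0.4252 -0.1392  0.07  ]
tall_fin 0.74 [431.7 204.1] [ 0.5464 -0.2767  0.07  ]
tall_fin 0.71 [498.4 316.9] [ 0.3392 -0.3895  0.07  ]
tall_fin 0.66 [428.8 286.5] [ 0.392  -0.2665  0.07  ]
tall_fin 0.66 [473.5 197.8] [ 0.5597 -0.3557  0.07  ]
fixture 0.63 [173.6 200.9] [0.5644 0.2262 0.    ]
nest 0.56 [179.3 165.7] [0.6333 0.2154 0.016 ]
tab 0.61 [153.1 230.8] [0.4903 0.2436 0.06  ]
nose 0.64 [415.6 223.6] [ 0.5167 -0.2523  0.034 ]
nose 0.56 [166.2 202.2] [0.5526 0.2308 0.034 ]
domed 0.97 [318.1 238.2] [ 0.4921 -0.0649  0.    ]
copper_electrode 0.65 [337.6 149.2] [ 0.6787 -0.1025  0.    ]
fins 0.57 [436.5 286.2] [ 0.3966 -0.2885  0.034 ]
fins 0.57 [481.8 199.3] [ 0.5669 -0.3825  0.034 ]
fins 0.5 [419.3 220.9] [ 0.5221 -0.2596  0.034 ]
fins 0.5 [501.3 328.6] [ 0.3198 -0.4057  0.034 ]

[... 446 characters left out ...]
69 [305.7 162.5] [ 0.5558 -0.3494  0.07  ]
tall_fin 0.62 [363.1 217.1] [ 0.4204 -0.1533  0.07  ]
tall_fin 0.57 [401.7 153.7] [ 0.3317 -0.399   0.07  ]
fixture 0.83 [277.8 393.2] [0.5517 0.224  0.    ]
nest 0.64 [226.5 378.7] [0.6364 0.2126 0.016 ]
tab 0.69 [317.7 365.5] [0.487 0.21  0.06 ]
nose 0.59 [277.1 380.1] [0.551  0.2227 0.034 ]
domed 0.94 [327.6 266.4] [ 0.4887 -0.077   0.    ]
copper_electrode 0.97 [236.2 254.2] [ 0.681  -0.1027  0.    ]
fins 0.84 [367.4 227.9] [ 0.4101 -0.1626  0.034 ]
fins 0.69 [375.7 188.9] [ 0.3918 -0.3033  0.034 ]
fins 0.68 [320.8 200.1] [ 0.5144 -0.254   0.034 ]
fins 0.66 [302.2 168.2] [ 0.5679 -0.3791  0.034 ]
fins 0.64 [238.5 252.6] [ 0.6667 -0.071   0.034 ]
```

View pics/crop1.png

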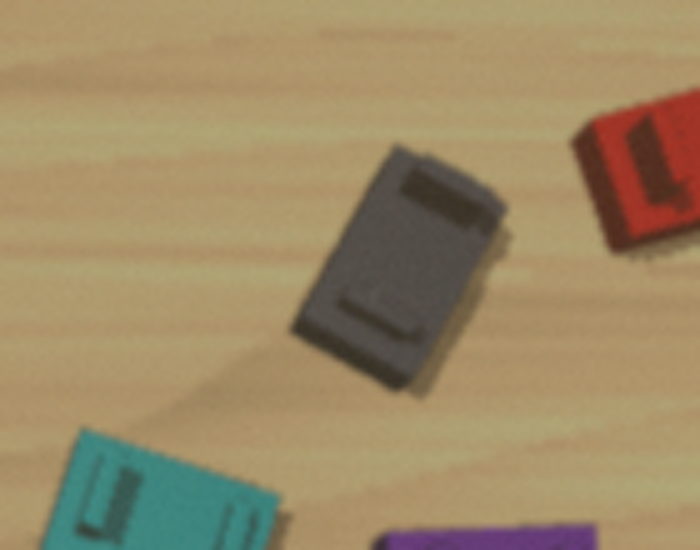

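View pics/side1.png

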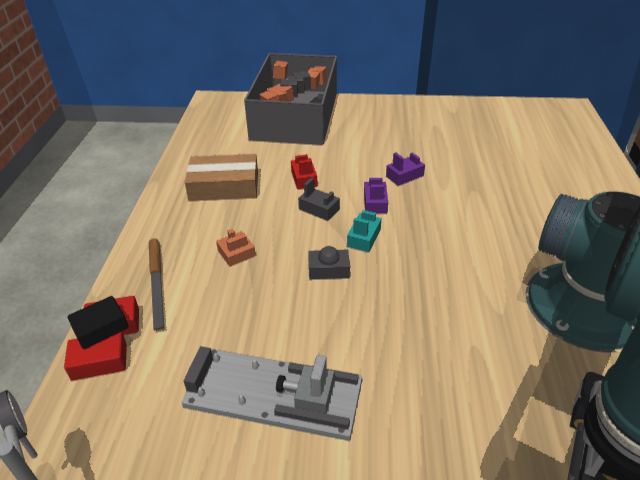

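The crop confirms it: a dark-grey block with its tall fin at the upper end, (432,204) in the top view, and its short fin at the lower end. The side view agrees, with the tall fin at (308,187). Next I'll look from near.

```bash
cat >> h.py <<'E'
def plan(x,y,z,yaw):
    o=robot.get_obs();Rm=R.from_euler('xyz',o["ee_rot"])
    d=Rm.inv().apply(np.array([x,y,z])-o["tool_pos"])*1000
    w=(Rm.inv()*R.from_euler('xyz',[np.pi,0,yaw])).as_rotvec()
    print("pose",np.round(o["tool_pos"],4),np.round(o["ee_rot"],3),"shift mm",np.round(d,1),"then turn",np.round(w,3))
E
python3 - <<'E'
from h import *
p=snap("wrist");print(np.round(p["tool_from_camera"],4),p["camera_matrix"])
plan(.522,-.26,.40,2.64)
E
```

```text
[[ 2.000e-04  9.668e-01  2.556e-01  7.300e-02]
 [ 1.000e+00 -3.000e-04  5.000e-04  3.000e-04]
 [ 5.000e-04  2.556e-01 -9.668e-01  1.910e-02]
 [ 0.000e+00  0.000e+00  0.000e+00  1.000e+00]] [[368.9953352    0.         320.27999621]
 [  0.         368.9953352  233.97922993]
 [  0.           0.           1.        ]]
pose [0.2211 0.5036 0.4047] [3.142 0.    2.728] shift mm [-582.5 -578.2    4.7] then turn [0.    0.    0.088]
```

>>> step_arm:
  commands:
    - [[-36,-36,0,0,0,0.0055,94],[-36,-36,0,0,0,0,94],[-36,-36,0,0,0,0,94],[-36,-36,0,0,0,0,94],[-36,-36,0,0,0,0,94],[-36,-36,0,0,0,0,94],[-36,-36,0,0,0,0,94],[-36,-36,0,0,0,0,94],[-36,-36,0,0,0,0,94],[-36,-36,0,0,0,0,94],[-36,-36,0,0,0,0,94],[-36,-36,0,0,0,0,94],[-36,-36,0,0,0,0,94],[-36,-36,0,0,0,0,94],[-36,-36,0,0,0,0,94],[-36,-36,0,0,0,0,94],[0,0,0,0,0,0.088,94],[0,0,0,0,0,0,94]]

```text
time: 3.5
tool_pos: [0.5131, -0.2576, 0.4041]
ee_rot: [3.141, -0.001, 2.634]
wrist_force: [-0.2, -0.3, -0.4]
width: 0.094
finger_force: 0.0
```

```bash
python3 - <<'E'
from h import *
np.set_printoptions(precision=4,suppress=True)
plan(.522,-.26,.40,2.64)
p=snap("wrist");save(p,"w1")
for q,z in dict(electrode=0,tall_fin=.07,fins=.034).items():
    for r in models.tip_of(p,q)[:4]: print(q,np.round(r["confidence"],2),np.round(r["xy"],1),atz(p,r["xy"],z))
E
```

```text
pose [ 0.5131 -0.2576  0.4041] [ 3.141 -0.001  2.634] shift mm [-8.9  2.2  4.1] then turn [ 0.    -0.001 -0.006]
electrode 0.95 [353.5  80.6] [ 0.4189 -0.1679  0.    ]
electrode 0.76 [ 93.8 111.6] [ 0.3191 -0.4065  0.    ]
electrode 0.71 [228.9 121.1] [ 0.3918 -0.2942  0.    ]
electrode 0.59 [246.4 303.4] [ 0.5686 -0.3839  0.    ]
tall_fin 0.93 [251.7 313.5] [ 0.5581 -0.3556  0.07  ]
tall_fin 0.76 [236.1  93.3] [ 0.3871 -0.2644  0.07  ]
tall_fin 0.7 [ 72.7 120.8] [ 0.3401 -0.3925  0.07  ]
tall_fin 0.61 [320.1 259.3] [ 0.5425 -0.2736  0.07  ]
fins 0.74 [ 70.2 110. ] [ 0.3191 -0.408   0.034 ]
fins 0.67 [240.5 312.4] [ 0.5637 -0.3804  0.034 ]
fins 0.57 [317.4 217.4] [ 0.5143 -0.261   0.034 ]
fins 0.36 [321.3 259.2] [ 0.5536 -0.2785  0.034 ]
```

View pics/w1.png

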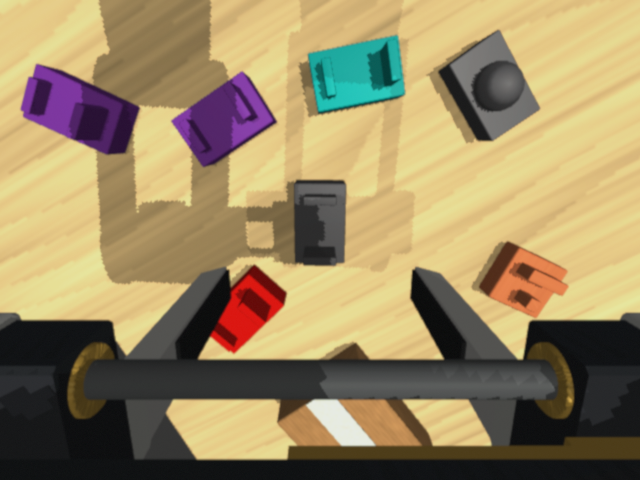

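The wrist view shows the grey electrode nearly aligned with the columns at (320,222), tall fin at its lower end (320,257). The fingers straddle it in the image. I'll fit its pose to the silhouette.

```bash
cat >> h.py <<'E'
from scipy.optimize import minimize
def box(c,s): 
    return np.array([[c[0]+i*s[0]/2,c[1]+j*s[1]/2,c[2]+k*s[2]/2] for i in(-1,1) for j in(-1,1) for k in(-1,1)])
EL=[box((0,0,.017),(.08,.05,.034)),box((.026,0,.052),(.008,.03,.036)),box((-.026,0,.043),(.008,.03,.018))]
def render(p,boxes,x,y,z,yaw):
    S=4;m=np.zeros((480*2,640*2),np.uint8);Rz=R.from_euler('z',yaw)
    for b in boxes:
        u=np.array([proj(p,q) for q in Rz.apply(b)+[x,y,z]])*2
        cv2.fillConvexPoly(m,cv2.convexHull(np.round(u*16).astype(np.int32)),1,shift=4)
    return m.astype(bool)
def fit(p,boxes,mask,x0,z):
    M=cv2.resize(mask.astype(np.uint8),(1280,960),interpolation=cv2.INTER_NEAREST).astype(bool)
    def c(v):
        m=render(p,boxes,v[0]/100,v[1]/100,z,v[2]/5);return 1-(m&M).sum()/(m|M).sum()
    v0=np.array([x0[0]*100,x0[1]*100,x0[2]*5])
    r=minimize(c,v0,method='Nelder-Mead',options=dict(initial_simplex=[v0]+[v0+.8*e for e in np.eye(3)],xatol=.005,fatol=1e-4))
    return r.x[0]/100,r.x[1]/100,r.x[2]/5,1-r.fun
def near(p,q,X):
    u=proj(p,X);rs=models.masks_of(p,q)
    return min(rs,key=lambda r:np.hypot(*(np.array(r["xy"])-u)))
E
python3 - <<'E'
from h import *
for c in("wrist","top"):
    p=snap(c);r=near(p,"electrode",(.52,-.26,.03));print(c,r["xy"],r["confidence"],r["mask"].sum(),np.round(fit(p,EL,r["mask"],(.52,-.26,-.5),0),4))
E
```

```text
wrist [314.6, 221.7] 0.91 4360 [ 0.5209 -0.2621 -0.5148  0.9799]
top [422.9, 210.9] 0.86 464 [ 0.5291 -0.2666 -0.5736  0.3755]
```

```bash
python3 - <<'E'
from h import *
plan(.5209,-.2621,.260,2.627)
E
```

```text
pose [ 0.5129 -0.2564  0.405 ] [3.142e+00 1.000e-03 2.635e+00] shift mm [ -9.6  -1.1 145. ] then turn [0.    0.001 0.008]
```

>>> step_arm:
  commands:
    - [[-5,-1,30,0,0,-0.008,94],[-4,0,30,0,0,0,94],[0,0,30,0,0,0,94],[0,0,20,0,0,0,94],[0,0,0,0,0,0,94]]

```text
time: 4.53
tool_pos: [0.5199, -0.2616, 0.2926]
ee_rot: [3.141, -0.004, 2.643]
wrist_force: [-0.6, 0.7, 0.1]
width: 0.0943
finger_force: 0.0
```

```bash
python3 - <<'E'
from h import *
for i in range(3):
    p=snap("wrist");r=near(p,"electrode",(.52,-.26,.03));v=fit(p,EL,r["mask"],(.52,-.26,-.5),0);print(r["confidence"],r["mask"].sum(),np.round(v,4))
    plan(v[0],v[1],.204,v[2]+np.pi)
E
```

```text
0.55 9285 [ 0.521  -0.262  -0.5181  0.9827]
pose [ 0.5206 -0.2621  0.2955] [3.142e+00 1.000e-03 2.643e+00] shift mm [-0.3  0.3 91.5] then turn [0.    0.001 0.019]
0.79 9045 [ 0.5211 -0.2621 -0.5133  0.9778]
pose [ 0.5208 -0.2623  0.2964] [-3.141e+00  3.000e-03  2.642e+00] shift mm [ 0.   0.3 92.4] then turn [-0.     0.003  0.014]
0.81 9104 [ 0.5211 -0.2621 -0.5219  0.9821]
pose [ 0.5207 -0.2623  0.2962] [-3.142e+00  3.000e-03  2.642e+00] shift mm [ 0.   0.3 92.2] then turn [-0.     0.003  0.023]
```

>>> step_arm:
  commands:
    - [[0,0,25,0,0,0.018,94],[0,0,25,0,0,0,94],[0,0,20,0,0,0,94],[0,0,12,0,0,0,94],[0,0,8,0,0,0,94],[0,0,0,0,0,0,94],[0,0,0,0,0,0,75],[0,0,0,0,0,0,65],[0,0,0,0,0,0,56],[0,0,0,0,0,0,52],[0,0,0,0,0,0,48],[0,0,0,0,0,0,44],[0,0,0,0,0,0,40],[0,0,0,0,0,0,40]]

```text
time: 6.58
tool_pos: [0.5204, -0.2622, 0.2047]
ee_rot: [-3.141, -0.0, 2.624]
wrist_force: [0.1, -0.4, 0.6]
width: 0.0494
finger_force: 30.0
```

>>> step_arm:
  commands:
    - [[0,0,-5,0,0,0,40],[0,0,-20,0,0,0,40],[0,0,-40,0,0,0,40],[0,0,-45,0,0,0,40],[0,0,-45,0,0,0,40],[0,0,-40,0,0,0,40],[0,0,0,0,0,0,40]]

```text
time: 7.45
tool_pos: [0.5207, -0.2622, 0.4037]
ee_rot: [-3.142, 0.008, 2.624]
wrist_force: [0.2, 0.1, -0.9]
width: 0.05
finger_force: 30.0
```

```bash
python3 - <<'E'
from h import *
o=robot.get_obs();print(o["width"],o["finger_force"],o["wrist_force"])
plan(.60,.08,.40,2.93)
E
```

```text
0.0500357675311322 29.99816358089447 [ 0.16132517  0.08885315 -0.93936986]
pose [ 0.5207 -0.2622  0.4037] [-3.142  0.008  2.624] shift mm [100.3 336.7   2.9] then turn [-0.001  0.008 -0.306]
```

>>> step_arm:
  commands:
    - [[5,17,0,0,0,0,40],[10,34,0,0,0,0,40],[10,34,0,0,0,0,40],[10,34,0,0,0,0,40],[10,34,0,0,0,0,40],[10,34,0,0,0,0,40],[10,34,0,0,0,0,40],[10,34,0,0,0,0,40],[10,34,0,0,0,0,40],[10,32,0,0,0,0,40],[5,16,0,0,0,0,40],[0,0,0,0,0,-0.1,40],[0,0,0,0,0,-0.1,40],[0,0,0,0,0,-0.1,40],[0,0,0,0,0,0,40]]

```text
time: 9.32
tool_pos: [0.5999, 0.0802, 0.3979]
ee_rot: [-3.141, -0.003, 2.923]
wrist_force: [0.2, 0.8, -2.0]
width: 0.0497
finger_force: 30.0
```

```bash
python3 - <<'E'
from h import *
plan(.60,.08,.40,2.93)
p=snap("wrist");save(p,"w2")
for q,z in dict(fixture=0,nest=.016,tab=.06,nose=.034).items():
    for r in models.tip_of(p,q)[:2]: print(q,np.round(r["confidence"],2),np.round(r["xy"],1),np.round(atz(p,r["xy"],z),4))
for r in models.masks_of(p,"fixture")[:2]: print(r["xy"],r["mask"].sum(),r["confidence"])
E
```

```text
pose [0.5999 0.0802 0.3979] [-3.141e+00 -3.000e-03  2.923e+00] shift mm [-0.1 -0.2 -2.1] then turn [-0.001 -0.003 -0.007]
fixture 0.64 [456.9 140.9] [0.561  0.2277 0.    ]
nest 0.7 [460.1 216.3] [0.6335 0.2161 0.016 ]
nest 0.2 [155.7 131.1] [ 0.4888 -0.0554  0.016 ]
tab 0.68 [509.1  29.3] [0.4806 0.2572 0.06  ]
tab 0.27 [319.4 412.1] [0.7933 0.036  0.06  ]
nose 0.97 [466.9 130.7] [0.5512 0.2258 0.034 ]
[461.2, 133.1] 33445 0.88
[321.7, 273.8] 4633 0.32
```

View pics/w2.png

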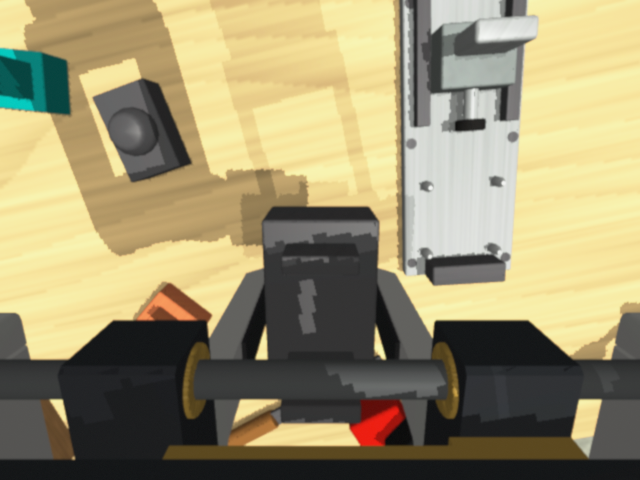

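The fixture is at the right: stop (465,270), four dowels around (460,215), nose face (470,125) and tab top (505,28). The held block is square in the grip at (320,300). I'll fit the fixture pose.

```bash
cat >> h.py <<'E'
FX=[box((0,0,.008),(.27,.11,.016)),box((.125,0,.031),(.02,.07,.03))]
def fixfit(p,rows=55):
    r=models.masks_of(p,"fixture")[0];m=r["mask"].copy();m[:rows]=0
    global render
    old=render
    def rr(*a):
        q=old(*a);q[:rows*2]=0;return q
    render=rr
    v=fit(p,FX,m,(.56,.225,-.2),0);render=old;return v
E
python3 - <<'E'
from h import *
for i in range(3):
    p=snap("wrist");v=fixfit(p);print(np.round(v,4))
F=R.from_euler('z',v[2]);o=np.array([v[0],v[1],0])
f=lambda X:np.round(proj(p,F.apply(X)+o))
print("nest",F.apply([.075,0,.016])+o)
for sx in(-34,34):
    for sy in(-34,34): print("dowel top",f([.075+sx/1e3,sy/1e3,.032]),f([.075+sx/1e3,sy/1e3,.016]))
print("corners",f([.135,-.055,.016]),f([.135,.055,.016]),"stop top",f([.115,-.035,.046]),f([.115,.035,.046]))
t=snap("top");r=models.masks_of(t,"fixture")[0];print(np.round(fit(t,FX,r["mask"],(.56,.225,-.2),0),4))
E
```

```text
[ 0.5585  0.2271 -0.1492  0.9857]
[ 0.5589  0.2271 -0.1486  0.9852]
[ 0.5583  0.2273 -0.1552  0.9812]
nest [0.63238194 0.21573338 0.016     ]
dowel top [430. 184.] [425. 182.]
dowel top [502. 180.] [495. 178.]
dowel top [429. 253.] [424. 248.]
dowel top [498. 249.] [491. 244.]
corners [404. 273.] [510. 267.] stop top [432. 263.] [505. 259.]
[ 0.7734  0.1963 -0.138   0.1755]
```

```bash
python3 - <<'E'
from h import *
plan(.6274,.2167,.300,2.9906)
E
```

```text
pose [0.6002 0.0802 0.3997] [3.141 0.    2.924] shift mm [  2.9 139.1  99.7] then turn [ 0.     0.    -0.066]
```

>>> step_arm:
  commands:
    - [[0,14,0,0,0,0,40],[1,25,0,0,0,0,40],[1,30,0,0,0,0,40],[1,30,0,0,0,0,40],[0,25,0,0,0,0,40],[0,15,0,0,0,0,40],[0,0,0,0,0,-0.066,40],[0,0,30,0,0,0,40],[0,0,30,0,0,0,40],[0,0,30,0,0,0,40],[0,0,30,0,0,0,40],[0,0,10,0,0,0,40],[0,0,0,0,0,0,40]]

```text
time: 11.65
tool_pos: [0.6273, 0.2166, 0.2693]
ee_rot: [-3.141, -0.001, 2.99]
wrist_force: [0.1, 0.4, -2.1]
width: 0.0495
finger_force: 30.0
```

```bash
python3 - <<'E'
from h import *
plan(.6274,.2167,.2215,2.9906);plan(.6274,.2167,.2215,2.9906)
p=snap("wrist");save(p,"w3")
s=snap("side")
r=near(s,"electrode",(.63,.217,.10));z=robot.get_obs()["tool_pos"][2]-.2045
print(r["xy"],r["confidence"],np.round(fit(s,EL,r["mask"],(.628,.216,-.15),z),4))
cv2.imwrite("pics/s3.png",cv2.resize(s["color"][270:450,140:380],(800,600),interpolation=cv2.INTER_CUBIC)[:,:,::-1])
E
```

```text
pose [0.6273 0.2166 0.2693] [-3.141e+00 -1.000e-03  2.990e+00] shift mm [-0.2  0.2 47.8] then turn [-0.001 -0.001 -0.001]
pose [0.6273 0.2166 0.2693] [-3.141e+00 -1.000e-03  2.990e+00] shift mm [-0.2  0.2 47.8] then turn [-0.001 -0.001 -0.001]
[238.5, 356.3] 0.78 [0.623  0.2235 0.1197 0.478 ]
```

View pics/w3.png

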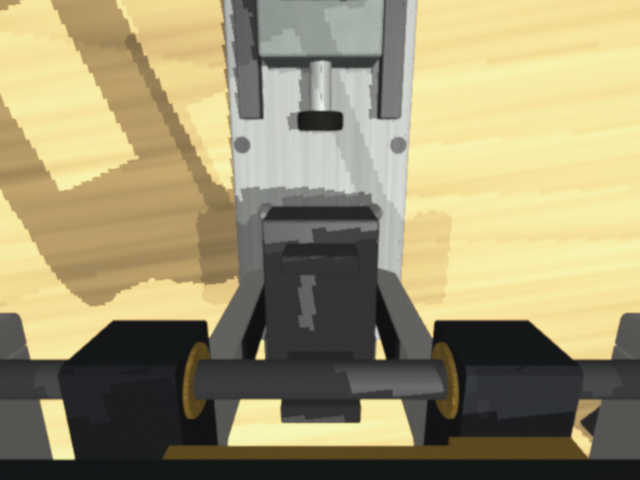

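The block is centred over the nest: nose and block are both at column 320 and the plate is symmetric about it. I'll lower it gently.

>>> step_arm:
  commands:
    - [[0,0,12,0,0,0,40],[0,0,12,0,0,0,40],[0,0,8,0,0,0,40],[0,0,6,0,0,0,40],[0,0,4,0,0,0,40],[0,0,2,0,0,0,40],[0,0,1,0,0,0,40],[0,0,0,0,0,0,40],[0,0,0,0,0,0,40]]

```text
time: 12.92
tool_pos: [0.6273, 0.2167, 0.225]
ee_rot: [3.141, 0.001, 2.99]
wrist_force: [0.3, -1.4, -2.8]
width: 0.0497
finger_force: 30.0
```

>>> step_arm:
  commands:
    - [[0,0,1,0,0,0,40],[0,0,0.5,0,0,0,40],[0,0,0.5,0,0,0,40],[0,0,0.5,0,0,0,40],[0,0,0,0,0,0,40]]

```text
time: 13.55
tool_pos: [0.6272, 0.2166, 0.2221]
ee_rot: [3.142, -0.0, 2.99]
wrist_force: [0.7, 0.0, -1.8]
width: 0.0502
finger_force: 30.0
```

>>> step_arm:
  commands:
    - [[0,0,0.5,0,0,0,40],[0,0,0.4,0,0,0,40],[0,0,0,0,0,0,40]]

```text
time: 13.92
tool_pos: [0.6272, 0.2166, 0.2212]
ee_rot: [3.142, -0.0, 2.99]
wrist_force: [0.6, -0.2, -3.1]
width: 0.0499
finger_force: 30.0
```

>>> step_arm:
  commands:
    - [[0,0,0.4,0,0,0,40],[0,0,0,0,0,0,40]]

```text
time: 14.18
tool_pos: [0.6272, 0.2166, 0.2209]
ee_rot: [3.142, -0.0, 2.99]
wrist_force: [-0.2, -0.1, -1.9]
width: 0.0497
finger_force: 30.0
```

>>> step_arm:
  commands:
    - [[0,0,0.4,0,0,0,40],[0,0,0,0,0,0,40]]

```text
time: 14.42
tool_pos: [0.6272, 0.2166, 0.2208]
ee_rot: [3.141, 0.0, 2.99]
wrist_force: [-0.4, -1.3, -1.7]
width: 0.0498
finger_force: 30.0
```

>>> step_arm:
  commands:
    - [[0,0,0,0,0,0,52],[0,0,0,0,0,0,56],[0,0,0,0,0,0,62],[0,0,0,0,0,0,70],[0,0,0,0,0,0,70],[0,0,0,0,0,0,70],[0,0,-10,0,0,0,70],[0,0,-20,0,0,0,70],[0,0,-40,0,0,0,70],[0,0,-50,0,0,0,70],[0,0,-50,0,0,0,70],[0,0,0,0,0,0,70]]

```text
time: 15.92
tool_pos: [0.6273, 0.2167, 0.3997]
ee_rot: [3.136, 0.014, 2.99]
wrist_force: [0.0, -0.0, 0.0]
width: 0.07
finger_force: 0.0
```

```bash
python3 - <<'E'
from h import *
plan(.6274,.2167,.3215,2.9906)
p=snap("wrist");save(p,"w4")
r=near(p,"electrode",(.628,.217,.03));print(r["xy"],r["confidence"],np.round(fit(p,EL,r["mask"],(.628,.216,-.15),.016),4))
for q,z in dict(tab=.06,nose=.034).items():
    for r in models.tip_of(p,q)[:2]: print(q,np.round(r["confidence"],2),np.round(r["xy"],1),np.round(atz(p,r["xy"],z),4))
E
```

```text
pose [0.6273 0.2167 0.3997] [3.136 0.014 2.99 ] shift mm [ 0.9 -0.4 78.2] then turn [ 0.006  0.014 -0.   ]
[315.1, 212.0] 0.62 [ 0.6281  0.2169 -0.1501  0.9815]
tab 0.79 [316.1  20.9] [0.474  0.2386 0.06  ]
nose 0.88 [316.5 126.2] [0.551  0.2269 0.034 ]
```

View pics/w4.png

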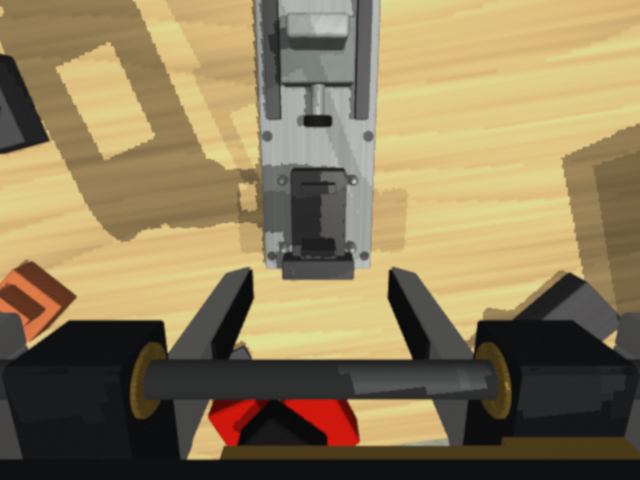

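The block stands between the four dowels, about 5 mm short of the stop, let go, with the tall fin at the stop end. The clamp comes next.

```bash
python3 - <<'E'
from h import *
A=np.zeros((3,3));b=np.zeros(3);ps=[]
for c in("wrist","side","top"):
    p=snap(c);r=models.tip_of(p,"tab")
    if not r: print(c,"none");continue
    for q in r[:2]: print(c,np.round(q["xy"],1),q["confidence"],np.round(atz(p,q["xy"],.07),4))
    d=ray(p,r[0]["xy"]);d/=np.linalg.norm(d);M=np.eye(3)-np.outer(d,d);A+=M;b+=M@p["E"]
X=np.linalg.solve(A,b);F=R.from_euler('z',-.151)
print("tab",np.round(X,4),"in fixture",np.round(F.inv().apply(X-[.5586,.2272,0]),4))
p=snap("wrist");r=models.tip_of(p,"nose")[0];print("nose fx",F.inv().apply(atz(p,r["xy"],.034)-[.5586,.2272,0]))
plan(.4825,.2388,.40,1.42)
E
```

```text
wrist [319.4  29.7] 0.92 [0.4789 0.238  0.07  ]
side [317.8 366.5] 0.96 [0.486  0.2192 0.07  ]
top [152.8 227.8] 0.57 [0.4939 0.2415 0.07  ]
tab [0.4861 0.2358 0.0936] in fixture [-0.073  -0.0024  0.0936]Traceback (most recent call last):
  File "<stdin>", line 10, in <module>
IndexError: list index out of range
```

```bash
python3 - <<'E'
from h import *
plan(.4849,.2384,.40,1.42)
E
```

```text
pose [0.6272 0.2166 0.3899] [-3.141e+00 -1.000e-03  2.990e+00] shift mm [ 1.44e+02  1.00e-01 -9.90e+00] then turn [-1.00e-03 -0.00e+00  1.57e+00]
```

>>> step_arm:
  commands:
    - [[20,0,-5,0,0,0,60],[35,0,-5,0,0,0,60],[40,0,0,0,0,0,60],[35,0,0,0,0,0,60],[14,0,0,0,0,0,60],[0,0,0,0,0,0.157,60],[0,0,0,0,0,0.157,60],[0,0,0,0,0,0.157,60],[0,0,0,0,0,0.157,60],[0,0,0,0,0,0.157,60],[0,0,0,0,0,0.157,60],[0,0,0,0,0,0.157,60],[0,0,0,0,0,0.157,60],[0,0,0,0,0,0.157,60],[0,0,0,0,0,0.157,60],[0,0,20,0,0,0,60],[0,0,20,0,0,0,60],[0,0,0,0,0,0,60]]

```text
time: 18.77
tool_pos: [0.4851, 0.238, 0.3585]
ee_rot: [-3.138, 0.002, 1.42]
wrist_force: [-0.5, 0.5, 0.1]
width: 0.0599
finger_force: 0.0
```

```bash
python3 - <<'E'
from h import *
plan(.4849,.2384,.276,1.42)
p=snap("wrist");save(p,"w5")
for q,z in dict(tab=.0936,nose=.034).items():
    for r in models.tip_of(p,q)[:2]: print(q,np.round(r["confidence"],2),np.round(r["xy"],1),np.round(atz(p,r["xy"],z),4))
E
```

```text
pose [0.4851 0.238  0.3585] [-3.138e+00  2.000e-03  1.420e+00] shift mm [ 0.5  0.1 82.5] then turn [-0.003  0.002 -0.   ]
tab 0.79 [319.7 245.4] [0.4849 0.2384 0.0936]
nose 0.65 [401.2 227.4] [0.553  0.2262 0.034 ]
```

View pics/w5.png

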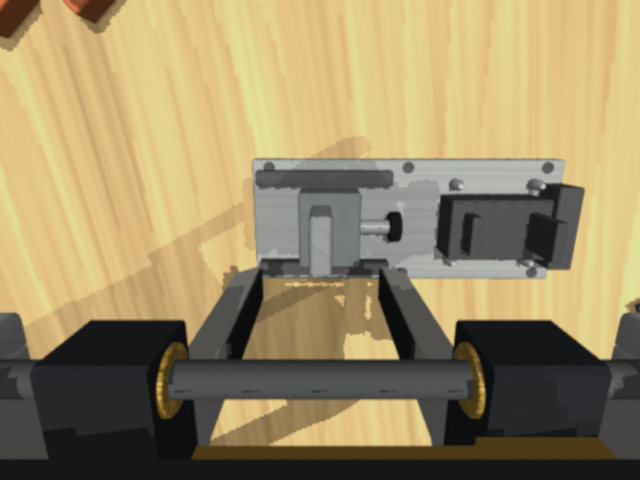

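The tab is centred between the fingers at (320,240). The nose is at (395,227), and the block stands in the nest at the right. I'll go down and grip the tab.

>>> step_arm:
  commands:
    - [[0,0,25,0,0,0,60],[0,0,25,0,0,0,60],[0,0,18,0,0,0,60],[0,0,10,0,0,0,60],[0,0,4,0,0,0,60],[0,0,0,0,0,0,40],[0,0,0,0,0,0,30],[0,0,0,0,0,0,22],[0,0,0,0,0,0,18],[0,0,0,0,0,0,14],[0,0,0,0,0,0,10],[0,0,0,0,0,0,10]]

```text
time: 20.42
tool_pos: [0.4844, 0.2384, 0.2786]
ee_rot: [-3.14, -0.0, 1.42]
wrist_force: [-3.6, 0.7, 3.0]
width: 0.0159
finger_force: 30.0
```

```bash
python3 - <<'E'
from h import *
o=robot.get_obs();F=R.from_euler('z',-.151);print(F.inv().apply(o["tool_pos"]-[.5586,.2272,0]),o["width"],o["finger_force"])
t=F.apply([-.025,-.001,0])+[.5586,.2272,0];plan(t[0],t[1],o["tool_pos"][2],1.42)
E
```

```text
[-7.50091776e-02 -5.84675992e-05  2.78625718e-01] 0.015911734953317012 30.00029146671295
pose [0.4844 0.2384 0.2786] [-3.14 -0.    1.42] shift mm [-1.  50.  -0.1] then turn [-0.001 -0.     0.   ]
```

>>> step_arm:
  commands:
    - [[0,2,0,0,0,0,10],[0,4,0,0,0,0,10],[0,5,0,0,0,0,10],[0,5,0,0,0,0,10],[0,5,0,0,0,0,10],[0,5,0,0,0,0,10],[0,4,0,0,0,0,10],[0,3,0,0,0,0,10],[0,2,0,0,0,0,10],[0,1,0,0,0,0,10],[0,1,0,0,0,0,10],[0,1,0,0,0,0,10],[0,1,0,0,0,0,10],[0,1,0,0,0,0,10],[0,1,0,0,0,0,10],[0,1,0,0,0,0,10],[0,1,0,0,0,0,10],[0,1,0,0,0,0,10],[0,1,0,0,0,0,10],[0,0,0,0,0,0,10]]

```text
time: 22.92
tool_pos: [0.5268, 0.2322, 0.2786]
ee_rot: [-3.132, 0.001, 1.421]
wrist_force: [-13.9, 0.4, 7.7]
width: 0.0157
finger_force: 30.1
```

```bash
python3 - <<'E'
from h import *
F=R.from_euler('z',-.151)
o=robot.get_obs();print(F.inv().apply(o["tool_pos"]-[.5586,.2272,0]),F.inv().apply(o["wrist_force"]),o["width"])
for c in("wrist","side"):
    p=snap(c);save(p,"a_"+c)
    r=near(p,"electrode",(.63,.216,.04));v=fit(p,EL,r["mask"],(.63,.216,-.15),.016);print(c,r["confidence"],np.round(v,4),"rel nest",np.round((F.inv().apply([v[0]-.5586,v[1]-.2272,0])-[.075,0,0])*1000,1))
E
```

```text
[-3.21932243e-02  1.24303857e-04  2.78643661e-01] [-13.80691482  -1.66444391   7.69861894] 0.015673285458812893
wrist 0.82 [ 0.6322  0.2157 -0.1483  0.9605] rel nest [-0.5 -0.3  0. ]
side 0.7 [ 0.63    0.2156 -0.1033  0.9142] rel nest [-2.6 -0.7  0. ]
```

>>> step_arm:
  commands:
    - [[0,1,0,0,0,0,10],[0,1,0,0,0,0,10],[0,1,0,0,0,0,10],[0,1,0,0,0,0,10],[0,1,0,0,0,0,10],[0,1,0,0,0,0,10],[0,0,0,0,0,0,10],[0,0,0,0,0,0,10]]

```text
time: 24.12
tool_pos: [0.5323, 0.2314, 0.2786]
ee_rot: [-3.13, 0.001, 1.422]
wrist_force: [-15.3, 1.0, 10.3]
width: 0.016
finger_force: 30.1
```

```bash
python3 - <<'E'
from h import *
F=R.from_euler('z',-.151)
o=robot.get_obs();print(F.inv().apply(o["tool_pos"]-[.5586,.2272,0]),F.inv().apply(o["wrist_force"]),o["width"])
p=snap("wrist");save(p,"b_w")
r=near(p,"electrode",(.63,.216,.04));v=fit(p,EL,r["mask"],(.63,.216,-.15),.016);print(r["confidence"],np.round(v,4),"rel nest",np.round((F.inv().apply([v[0]-.5586,v[1]-.2272,0])-[.075,0,0])*1000,1))
r=models.tip_of(p,"nose");print([ (np.round(q["xy"]),q["confidence"],np.round(F.inv().apply(atz(p,q["xy"],.034)-[.5586,.2272,0]),4)) for q in r[:1]])
cv2.imwrite("pics/b_crop.png",cv2.resize(p["color"][130:310,230:470],(800,600),interpolation=cv2.INTER_CUBIC)[:,:,::-1])
E
```

```text
[-2.66372257e-02  1.66554636e-04  2.78609211e-01] [-15.26098763  -1.29570688  10.26493573] 0.015971995499858227
0.79 [ 0.6342  0.2153 -0.1583  0.9445] rel nest [ 1.5 -0.4  0. ]
[(array([420., 257.]), 0.65, array([ 0.0356, -0.0009,  0.034 ]))]
```

View pics/b_crop.png

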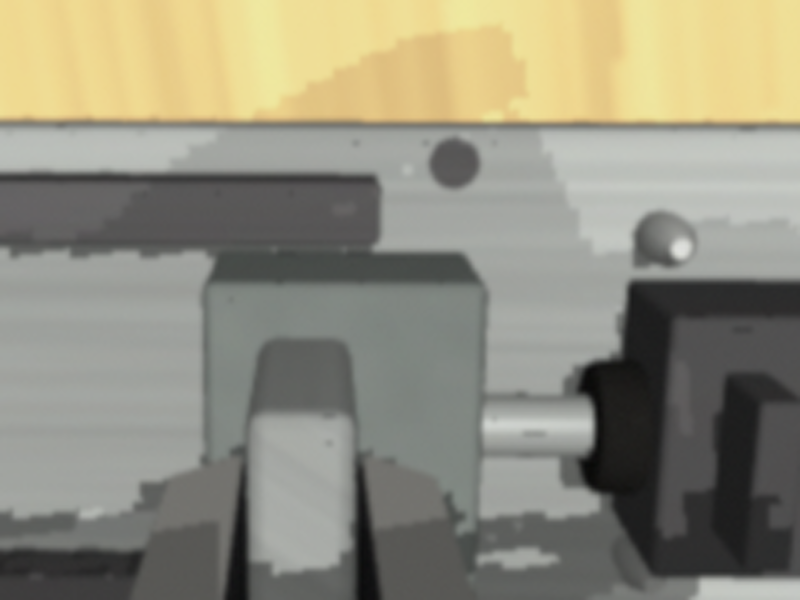

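Block home; the nose touches it. The finger tilt of about 0.012 rad leaves the tab 2 mm behind the flange, so I'll press 4 mm further.

>>> step_arm:
  commands:
    - [[0,1,0,0,0,0,10],[0,1,0,0,0,0,10],[0,1,0,0,0,0,10],[0,1,0,0,0,0,10],[0,0,0,0,0,0,10],[0,0,0,0,0,0,10]]

```text
time: 25.02
tool_pos: [0.5357, 0.2309, 0.2786]
ee_rot: [-3.128, 0.002, 1.422]
wrist_force: [-18.1, 0.3, 10.3]
width: 0.0155
finger_force: 30.1
```

```bash
cat > m.py <<'E'
from h import *
F=R.from_euler('z',-.151);O=np.array([.5586,.2272,0])
o=robot.get_obs();T=R.from_euler('xyz',o["ee_rot"])
print("grasp pt",F.inv().apply(o["tool_pos"]+T.apply([0,0,.18])-O),F.inv().apply(o["wrist_force"]),o["width"])
for c in ("wrist","side"):
    p=snap(c);save(p,"c_"+c)
    for q,z in dict(nose=.034,tab=.0936,nest=.016).items():
        r=models.tip_of(p,q)
        if r: print(c,q,np.round(r[0]["xy"]),r[0]["confidence"],np.round(F.inv().apply(atz(p,r[0]["xy"],z)-O),4))
    r=near(p,"electrode",(.63,.216,.04));v=fit(p,EL,r["mask"],(.63,.216,-.15),.016);print(np.round(v,4),"rel nest",np.round((F.inv().apply([v[0],v[1],0]-O)-[.075,0,0])*1000,1))
E
python3 m.py
```

```text
grasp pt [-2.56921201e-02 -4.33836843e-05  9.85789415e-02] [-17.99128208  -2.39290344  10.33581745] 0.015499672105071522
wrist nose [416. 261.] 0.96 [ 0.0357 -0.0032  0.034 ]
wrist tab [319. 298.] 0.73 [-0.0254 -0.0023  0.0936]
[ 0.6342  0.2155 -0.1621  0.9463] rel nest [ 1.5 -0.2  0. ]
side nose [250. 374.] 0.46 [ 0.0389 -0.0079  0.034 ]
side tab [286. 358.] 0.73 [-0.0238 -0.006   0.0936]
side nest [228. 378.] 0.72 [ 0.0767 -0.0046  0.016 ]
[ 0.6321  0.215  -0.1418  0.9132] rel nest [-0.5 -1.   0. ]
```

>>> step_arm:
  commands:
    - [[0,0,0,0,0,0,20],[0,0,0,0,0,0,28],[0,0,0,0,0,0,36],[0,0,0,0,0,0,36],[0,0,-15,0,0,0,36],[0,0,-30,0,0,0,36],[0,0,-30,0,0,0,36],[0,0,-20,0,0,0,36],[0,0,0,0,0,0,36],[0,0,0,0,0,0,36]]

```text
time: 26.78
tool_pos: [0.5392, 0.2299, 0.3729]
ee_rot: [-3.141, 0.0, 1.42]
wrist_force: [0.1, 0.9, 0.1]
width: 0.0358
finger_force: 0.0
```

```bash
python3 m.py; python3 -c "
import cv2;a=cv2.imread('pics/c_wrist.png');cv2.imwrite('pics/c_crop.png',cv2.resize(a[120:300,290:530],(800,600),interpolation=cv2.INTER_CUBIC))"
```

```text
grasp pt [-0.01971281 -0.00028158  0.19293817] [-0.04955543  0.91861708  0.07535721] 0.035778059158936545
wrist nose [384. 222.] 0.62 [ 0.0375 -0.0003  0.034 ]
wrist tab [311. 243.] 0.93 [-0.0256 -0.002   0.0936]
[ 0.6343  0.2151 -0.151   0.9462] rel nest [ 1.7 -0.5  0. ]
side nose [250. 374.] 0.58 [ 0.0378 -0.007   0.034 ]
side tab [285. 358.] 0.91 [-0.023  -0.0077  0.0936]
side nest [228. 378.] 0.85 [ 0.0772 -0.0043  0.016 ]
[ 0.6327  0.2151 -0.14    0.9098] rel nest [ 0.1 -0.8  0. ]
```

View pics/c_crop.png

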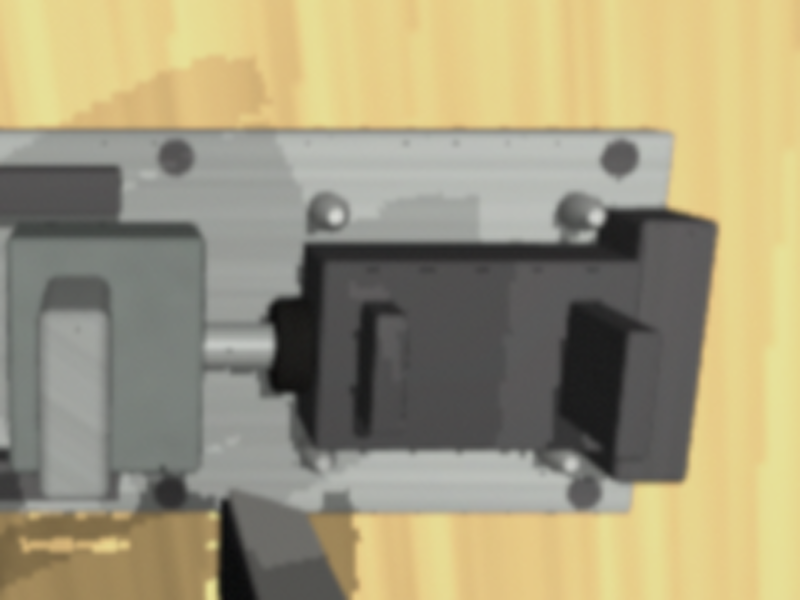

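Comparing visible rod length before and after gives about 6 mm of press. The force (18 N less about 12 N of friction) and the nose-to-tab distance (61–63 mm) agree. The block is home against the stop, so I'm handing in.

```bash
python3 -c "
from bench import robot
print(robot.close_job())"
```

```text
the job is handed in; nothing more can be done
None
```

The graphite electrode is in the nest with its tall fin at the stop, and the clamp nose is pressed in about 6 mm by my estimate. I handed the job in at about 27 s of the 54 s; no verdict was returned.

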